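Shift-start check of the bench stop button

TASK

Do the shift-start check of the emergency stop on the yellow box: press the red mushroom button fully in until it latches, then push its white ribs round clockwise (seen from above) with the fingertips until it releases, and let it spring all the way back out. Do not pinch the ribs between the fingers, do not press the green start button, and leave the toy figures and the paint jar where they stand.

Things in the scene. Friction and masses are not known exactly. Their poses are not given: they have to be found in the camera images.
- stop_box: yellow stop box fixed to the bench, 130 x 130 x 60 mm high; origin at the centre of its underside on the bench, z up. The red mushroom button stands upright on the centre of its top. It may be to the left or the right of the grey start box, and turned
- mushroom: red mushroom head: disc 90 mm across, 16 mm thick, flat top. Moves with press and twist. Origin on its axis at its underside, 82 mm above the bench when out; z up. Two white radial ribs stand 20 mm high on the flat top along its +x and -x axes, each from 22 to 44 mm from the axis and 10 mm wide (the top 3 mm: a ridge 6 mm wide). The 44 mm between them is bare flat face
- mushroom_face (a point): centre of the mushroom's flat top face, 16 mm above the head's origin: 98 mm above the bench when out, 91 mm when in; x axis along the ribs, z up
- stop_press (a joint): press depth, m: 0 = out, 0.007 = fully in (hard stop). Resists with 1.5 N at first, up to about 5 N near 3 mm, then less; past about 4.5 mm it snaps in and stays latched (lightly, about 2 N) when let go; pressed less, it springs back. May be pressed anywhere on the face or on top of the ribs
- stop_twist (a joint): twist, rad: 0 = rest, grows clockwise seen from above, hard stop at 1.0. A light spring (under 0.1 N m) turns it back when let go. With the button in, twisting raises the head 4 mm per rad; at about 0.6 it releases and pops up its 7 mm (pushing on anything just above the face). A proper release turn is 0.7 or more. It cannot be fully in while twisted
- start_box: grey start box fixed to the bench, 130 x 130 x 60 mm high; origin at the centre of its underside. Carries a green button, not to be pressed
- start_press (a joint): how far the green start button is pressed, m: 0 = out, 0.007 = fully in; spring of 5 to 9 N. Leave at 0
- start_face (a point): centre of the top face of the green button (76 mm diameter, no ribs), 98 mm above the bench
- figure: loose dark grey toy figure standing upright, about 125 mm tall, 90 mm wide along its y, 40 mm deep; origin under its feet
- figure_2: loose lighter grey toy figure standing upright, same size; origin under its feet
- paint_jar: loose paint jar, 56 mm diameter, 70 mm tall; origin at the centre of its underside

How it is judged:
By the outcome, as a careful person would: the job done as asked, in the order asked, and still so for the second after the job is handed in, with the robot touching nothing.
It also fails if it takes over 48 s, if anything falls off the work surface, if the arm or the gripper's body presses on something with over 40 N, if the wrist force passes 120 N, or if a joint passes its speed limit or range.

ROBOT

A 6-joint arm with a two-finger parallel gripper is mounted at the origin on the work surface. World frame = base frame: x ahead of the robot, y to its left, z up, the work surface at z = 0. Lengths are in mm, angles in rad, forces in N, time in s.
With the tool pointing down it reaches from about 275 to 1000 mm from the base axis. Payload 8.4 kg.
Tool frame: the origin (TCP) lies at the centre of the arm's flange, where the gripper is bolted on; the fingertips stand 173 mm ahead of it and the grasp point (between the pads) lies 155 mm ahead of it; z points along the fingers, y is the direction in which the jaws open and shut (so a half turn about z gives the same grasp; the last joint's range is limited). The gripper opens to 85 mm and grips with 20 to 120 N. Pads are 22 mm wide; open, the fingers measure 114 mm over their backs; the gripper's body (76 mm by 85 mm) begins 54 mm behind the grasp point. The pads swing forward as they close: fully open they stand 13 mm farther back than shut.
Start: joints at [-1.129, 0.353, 1.633, -0, 1.155, -0.002], TCP at [268.358, -564.458, 404.681] pointing down, gripper open.
Joint ranges: [-2.63, 2.63], [-0.92, 2.1], [0.06, 2.66], [-1.3, 4.44], [0, 2.69], [-3.02, 3.02]. Speed limits (rad/s): [2.22, 2.22, 2.79, 3.14, 3.14, 3.14].

INTERFACE

Orientations are given as [roll, pitch, yaw] about the fixed x, y, z axes, in that order (R = Rz(yaw) Ry(pitch) Rx(roll)).
In Python, from rig import sense, grab_frame, camera_model, sign_off gives the robot as it stands. The module is installed in compiled form; this text tells all that it offers.
- The arm moves only by the tool step_arm, never from a script. Its argument "commands" is a list of rows, each a list of 3 entries, a list of its own where there are three numbers: the shift along the tool's x, y, z in mm, then the turn about the tool's z in rad, then the opening, from 0 (shut) to 1 (fully open). A call has 1 to 20 rows; each row shifts and turns the pose as measured when the row begins, along the tool's axes as they then stand; what a row does not reach is not made up. A row lasts 1/8 s, in which the tool goes at most 62.5 mm and 10.7 degrees, less where a joint would pass 70% of its speed; a pose out of reach is approached as far as the arm can. A call with a gripper value outside its range is refused whole. The fingers move at their own pace and stop on an object; "force" is the grip in N (left out, the last holds). Time passes only in rows, so rows that do not move let the fingers close. It gives the time, the measured TCP pose, the force and the opening at its end, in the units of the state.
- sense(): the state, without advancing time (a new reading comes with each control period).
- grab_frame(name): name is "scene" or "top" or "wrist"; returns the picture (480x640x3 uint8, blue, green, red); there is no depth.
- camera_model(name): a dict with "fx", "fy", "cx", "cy" (pixels), "R" (3x3) and "t" (3): a world point X has camera coordinates R X + t. Camera axes: x right, y down, z forward; pixel columns grow to the right and rows downward; lengths in mm; the calibration is good to about 2 mm. The wrist camera is an equidistant fisheye: a pixel r from the principal point sees the ray r / f radians off the axis. A picture is of the moment at which its call begins: read the wrist's pose just before it. camera_model takes no time and is no camera call; for the wrist camera it gives the pose at the moment of the call.
- sign_off(): hands the job in, once; it reports no verdict.
The state is a dict: "clock": time; "qpos": joint angles; "qvel": joint speeds; "joint_efforts": joint torques, N m; "eef_pos": TCP position; "tcp_rot": TCP orientation; "contact_force": force on the tool from outside, world axes, zero at the start; "wrist_torque": the same for the moment, N m; "opening": opening from 0.0 (shut) to 1.0 (fully open).
Only numpy, scipy, OpenCV 4.12 (cv2) and the standard library are available. Lean on these libraries where they do the work, as an engineer would, in place of code of your own. Each camera call takes 0.05 s, during which the arm holds its last target. There are 200 camera calls.

## Working session

There is one attempt and no reset: what is moved stays moved. The work goes in short steps, Python scripts to look and compute and a tool call to move; the robot and the scene stay as the last step left them, time stands still between calls to the robot, and variables do not carry over. Pictures are saved under pics/ and viewed, about 8 in all and at most 12, crops included, and the job is handed in when it is done.

Besides the shell and the picture viewer there is one more tool, called after "Call:" as name([rows], argument=value, ...), one row to a line, values as JSON. step_arm: Moves the arm, as the interface text tells. Its arguments: {"type":"object","properties":{"commands":{"type":"array","items":{"type":"array"}},"force":{"type":"number"}},"required":["commands"]}

```bash
mkdir -p pics
python3 - <<'E'
from rig import *
import cv2,numpy as np
s=sense();print(s)
for n in("scene","top","wrist"):
    cv2.imwrite(f"pics/{n}0.png",grab_frame(n)); 
for n in("scene","top"):
    c=camera_model(n);print(n,c, -np.array(c["R"]).T@np.array(c["t"]))
a=cv2.imread("pics/scene0.png");b=cv2.imread("pics/top0.png")
E
```

```text
{'clock': 0.0, 'qpos': array([-1.12939738e+00,  3.53654866e-01,  1.63413660e+00, -1.80096828e-05,
        1.15517695e+00, -2.40503884e-03]), 'qvel': array([ 0.00131582, -0.00057409, -0.00050889,  0.00092129, -0.00061252,
       -0.00040638]), 'joint_efforts': array([ 3.58058358e-03, -6.05230236e+01, -3.42065799e+01,  3.72000677e-04,
        9.54426796e-03,  4.19026401e-05]), 'eef_pos': array([ 268.25695794, -564.24614643,  403.95625707]), 'tcp_rot': array([-3.14021686e+00,  1.31576334e-05,  4.43811283e-01]), 'contact_force': array([-0.64042334, -0.29755406, -0.24160142]), 'wrist_torque': array([-0.03398503, -0.00946873,  0.02606724]), 'opening': 0.9969220059882521}
scene {'fx': 534.7909302083731, 'fy': 534.7909302083731, 'cx': 310.9151035068336, 'cy': 225.70828803634578, 'R': array([[-0.63447147,  0.77282466, -0.01371121],
       [ 0.67276792,  0.54341952, -0.50207425],
       [-0.38056442, -0.32777625, -0.86471582]]), 't': array([ 404.49491606, -363.19315296, 1432.43993884])} [1046.12086637  354.28238786 1061.84966189]
top {'fx': 598.7174402413026, 'fy': 598.7174402413026, 'cx': 332.1575564324181, 'cy': 238.70311278191997, 'R': array([[-0.02450961, -0.99968365, -0.00564693],
       [-0.98946301,  0.02506454, -0.14259986],
       [ 0.14269629,  0.00209236, -0.98976431]]), 't': array([2.80935538e-01, 6.03529555e+02, 1.34682752e+03])} [ 404.98977127  -17.66439182 1419.10662949]
```

View pics/top0.png

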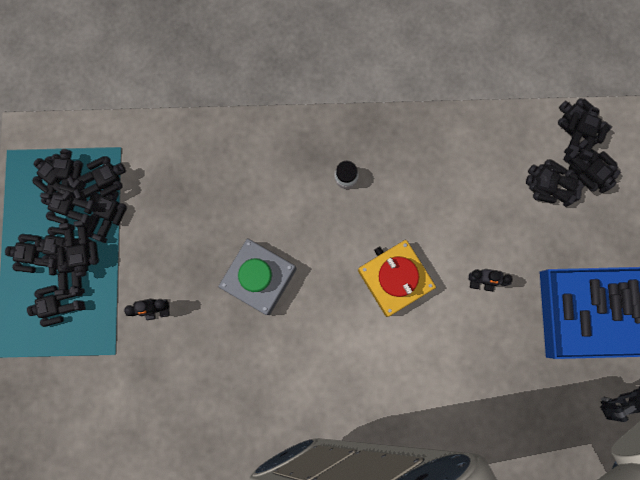

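View pics/scene0.png

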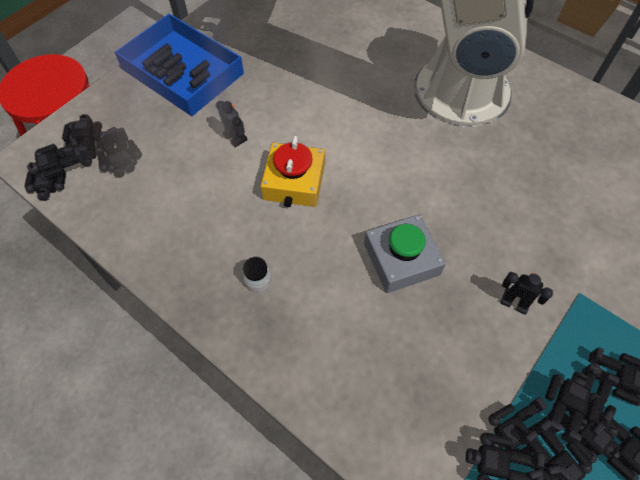

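The top view shows the yellow box at about (398,277) with ribs near (391,263) and (407,289). The green button is at (255,275), the jar at (346,172), and the figures at (147,308) and (490,279). The scene view agrees. Next I measure the button.

```bash
cat > h.py <<'E'
import cv2,numpy as np
from rig import *
def ray(c,uv,z):
    R=np.array(c["R"]);o=-R.T@np.array(c["t"])
    d=R.T@np.array([(uv[0]-c["cx"])/c["fx"],(uv[1]-c["cy"])/c["fy"],1])
    return (o+d*(z-o[2])/d[2])
def button(n,img,drop=0):
    c=camera_model(n);h=cv2.cvtColor(img,cv2.COLOR_BGR2HSV)
    red=cv2.inRange(h,(0,150,60),(8,255,255))|cv2.inRange(h,(172,150,60),(180,255,255))
    k,l,st,ce=cv2.connectedComponentsWithStats(red)
    # component nearest the workspace centre (red stool elsewhere)
    i=min((i for i in range(1,k) if st[i,4]>200),key=lambda i:np.linalg.norm(ray(c,ce[i],98)[:2]-[480,-150]))
    p=cv2.findContours((l==i).astype(np.uint8),cv2.RETR_EXTERNAL,cv2.CHAIN_APPROX_NONE)[0][0]
    hull=cv2.convexHull(p);x,y,w,hh=cv2.boundingRect(hull)
    P=np.array([ray(c,q[0],98-drop)[:2] for q in hull])
    cc,r=cv2.minEnclosingCircle(P.astype(np.float32))
    wh=cv2.inRange(h,(0,0,170),(180,70,255));m=np.zeros_like(wh);cv2.rectangle(m,(x-12,y-12),(x+w+12,y+hh+12),255,-1)
    k,l,st,ce=cv2.connectedComponentsWithStats(wh&m)
    ribs=[(ce[i],st[i,4],ray(c,ce[i],118-drop)[:2]) for i in range(1,k) if st[i,4]>15]
    return cc,r,ribs
E
python3 - <<'E'
from h import *
for n in("top","scene"):
    cc,r,ribs=button(n,cv2.imread(f"pics/{n}0.png"));print(n,cc,r)
    for q in ribs: print(q)
    if len(ribs)>=2:
        a=sorted(ribs,key=lambda q:-q[1])[:2];d=a[0][2]-a[1][2];print("mid",(a[0][2]+a[1][2])/2,"ang",np.degrees(np.arctan2(d[1],d[0])),np.linalg.norm(d))
c=camera_model("top")
for nm,uv,z in(("green",(257,273),98),("jar",(346,170),70),("figL",(147,308),60),("figR",(490,279),60),("box",(398,278),60)):print(nm,ray(c,uv,z).round())
b=cv2.imread("pics/top0.png")[225:330,340:450];a=cv2.imread("pics/scene0.png")[125:215,245:345]
cv2.imwrite("pics/c.png",np.hstack([cv2.resize(b,(400,400),interpolation=2),cv2.resize(a,(400,400),interpolation=2)]))
E
```

```text
top (508.36590576171875, -159.0178680419922) 44.12753677368164
(array([391.15151515, 262.24242424]), np.int32(33), array([ 537.43447574, -142.33011801]))
(array([407.15789474, 287.84210526]), np.int32(38), array([ 480.83160374, -174.85938794]))
mid [ 509.13303974 -158.59475298] ang -150.11432246111562 65.28428999967603
scene (513.9906616210938, -154.85023498535156) 47.21000671386719
(array([312.16666667, 136.77777778]), np.int32(18), array([ 449.40366635, -148.69589537]))
(array([294.86486486, 139.75675676]), np.int32(37), array([ 480.43363621, -173.65497532]))
(array([289.57575758, 163.48484848]), np.int32(33), array([ 538.2942774 , -139.85797629]))
mid [ 509.36395681 -156.7564758 ] ang -149.71035749856006 67.008140858822
green [523. 153.  98.]
jar [759. -51.  70.]
figL [453. 407.  60.]
figR [ 500. -370.   60.]
box [ 507. -162.   60.]
```

View pics/c.png

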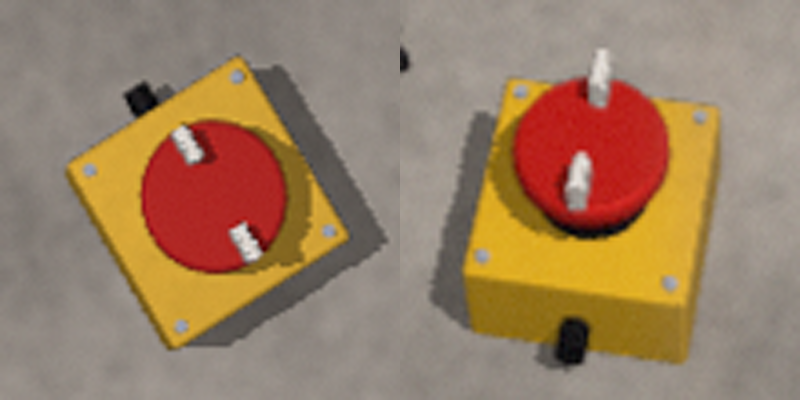

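The button centre is about (509,-158) and the ribs lie at 30° in the world frame. I'll move over it with the fingers partly open.

Call:
step_arm([
  [[39, -26, 0], 0, 0.6],
  [[39, -26, 0], 0, 0.6],
  [[39, -26, 0], 0, 0.6],
  [[39, -26, 0], 0, 0.6],
  [[39, -26, 0], 0, 0.6],
  [[39, -26, 0], 0, 0.6],
  [[39, -26, 0], 0, 0.6],
  [[39, -26, 0], 0, 0.6],
  [[39, -26, 0], 0, 0.6],
  [[39, -26, 0], 0, 0.6],
  [[0, 0, 0], 0, 0.6],
])

```text
clock: 1.52
eef_pos: [515.4, -149.8, 402.4]
tcp_rot: [-3.139, 0.0, 0.441]
contact_force: [-0.6, -0.4, -0.0]
opening: 0.603
```

Call:
step_arm([
  [[-9, 5, 30], 0, 0.6],
  [[0, 0, 30], 0, 0.6],
  [[0, 0, 28], 0, 0.6],
  [[0, 0, 10], 0, 0.6],
  [[0, 0, 0], 0, 0.6],
])

```text
clock: 2.15
eef_pos: [508.1, -160.2, 302.4]
tcp_rot: [-3.14, 0.001, 0.442]
contact_force: [0.1, -0.2, -0.3]
opening: 0.597
```

Run:
```python
from h import *
s=sense();print(s["eef_pos"],s["tcp_rot"],s["qpos"],s["opening"])
im=[grab_frame(n) for n in("wrist","scene")]
x=im[1][60:240,220:400]
cv2.imwrite("pics/w1.png",np.hstack([cv2.resize(im[0],(400,300)),cv2.resize(x,(300,300),interpolation=2)]))
```

```text
[ 508.13574782 -160.18298886  302.40474363] [-3.14035063e+00  9.01971141e-04  4.42041632e-01] [-3.08284708e-01  3.36766798e-01  1.92033278e+00  3.78889910e-04
  8.85999780e-01  8.20230672e-01] 0.5970469525174
```

View pics/w1.png

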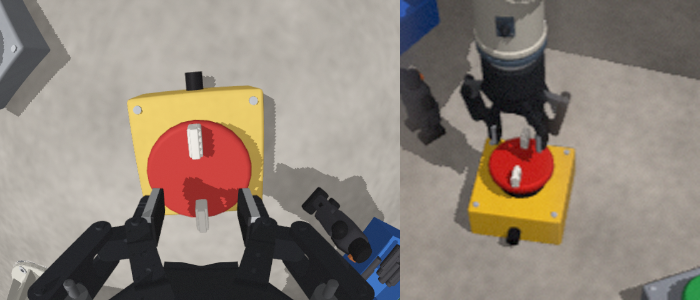

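The wrist view shows the two fingers straddling the disc symmetrically, about square to the ribs. Now I descend to near contact.

Call:
step_arm([
  [[2, -1, 10], 0, 0.6],
  [[0, 0, 10], 0, 0.6],
  [[0, 0, 4], 0, 0.6],
  [[0, 0, 0], 0, 0.6],
])

```text
clock: 2.75
eef_pos: [510.8, -158.4, 279.5]
tcp_rot: [3.14, -0.003, 0.442]
contact_force: [0.0, 0.4, -0.2]
opening: 0.598
```

Call:
step_arm([
  [[0, 0, 3], 0, 0.6],
  [[0, 0, 0], 0, 0.6],
])

```text
clock: 3.0
eef_pos: [510.9, -158.4, 276.4]
tcp_rot: [3.139, -0.003, 0.443]
contact_force: [-0.4, -0.2, 0.4]
opening: 0.6
```

Call:
step_arm([
  [[0, 0, 3], 0, 0.6],
  [[0, 0, 0], 0, 0.6],
])

```text
clock: 3.25
eef_pos: [510.9, -158.5, 273.4]
tcp_rot: [3.139, -0.003, 0.442]
contact_force: [1.3, 0.0, 0.3]
opening: 0.596
```

Call:
step_arm([
  [[0, 0, 2], 0, 0.6],
  [[0, 0, 0], 0, 0.6],
])

```text
clock: 3.5
eef_pos: [511.0, -158.5, 271.3]
tcp_rot: [3.139, -0.003, 0.442]
contact_force: [-0.4, -0.2, 0.2]
opening: 0.603
```

Call:
step_arm([
  [[0, 0, 2], 0, 0.6],
  [[0, 0, 0], 0, 0.6],
])

```text
clock: 3.75
eef_pos: [511.0, -158.5, 269.2]
tcp_rot: [3.139, -0.003, 0.443]
contact_force: [-0.7, -0.9, 1.3]
opening: 0.6
```

Call:
step_arm([
  [[0, 0, 2], 0, 0.6],
  [[0, 0, 0], 0, 0.6],
])

```text
clock: 4.0
eef_pos: [511.1, -158.5, 267.3]
tcp_rot: [3.139, -0.004, 0.442]
contact_force: [-0.1, 0.2, 1.0]
opening: 0.597
```

Call:
step_arm([
  [[0, 0, 2], 0, 0.6],
  [[0, 0, 0], 0, 0.6],
])

```text
clock: 4.25
eef_pos: [511.2, -158.5, 265.5]
tcp_rot: [3.139, -0.004, 0.442]
contact_force: [-1.7, 0.3, 4.0]
opening: 0.6
```

Call:
step_arm([
  [[0, 0, 2], 0, 0.6],
  [[0, 0, 0], 0, 0.6],
])

```text
clock: 4.5
eef_pos: [511.1, -158.5, 263.4]
tcp_rot: [3.139, -0.004, 0.442]
contact_force: [0.3, -0.1, -0.0]
opening: 0.599
```

Call:
step_arm([
  [[0, 0, 2], 0, 0.6],
  [[0, 0, 0], 0, 0.6],
])

```text
clock: 4.75
eef_pos: [511.2, -158.5, 261.2]
tcp_rot: [3.139, -0.004, 0.442]
contact_force: [-0.6, 0.0, 3.4]
opening: 0.604
```

Call:
step_arm([
  [[0, 0, 2], 0, 0.6],
  [[0, 0, 0], 0, 0.6],
])

```text
clock: 5.0
eef_pos: [511.5, -158.4, 261.3]
tcp_rot: [3.139, -0.004, 0.442]
contact_force: [-0.1, -0.4, 0.3]
opening: 0.6
```

Call:
step_arm([
  [[0, 0, 4], 0, 0.6],
])

```text
clock: 5.12
eef_pos: [512.2, -158.4, 260.3]
tcp_rot: [3.138, -0.006, 0.442]
contact_force: [-15.4, 8.2, 70.2]
opening: 0.602
```

Call:
step_arm([
  [[0, 0, 4], 0, 0.6],
])

```text
clock: 5.25
eef_pos: [512.5, -158.3, 260.3]
tcp_rot: [3.138, -0.006, 0.442]
contact_force: [-19.6, 6.2, 68.1]
opening: 0.598
```

That is the hard stop, at about 70 N. I'll lift 10 mm and check the latch.

Call:
step_arm([
  [[0, 0, -8], 0, 0.6],
  [[-2, -1, -3], 0, 0.6],
  [[0, 0, 0], 0, 0.6],
])

```text
clock: 5.62
eef_pos: [510.1, -158.3, 272.3]
tcp_rot: [3.137, -0.007, 0.442]
contact_force: [-0.5, -0.2, 0.5]
opening: 0.597
```

Run:
```python
from h import *
s=sense();print(s["eef_pos"],s["tcp_rot"],s["qpos"][5],s["wrist_torque"],s["contact_force"])
im=[grab_frame(n) for n in("wrist","scene")]
x=im[1][60:240,220:400]
cv2.imwrite("pics/w2.png",np.hstack([cv2.resize(im[0],(400,300)),cv2.resize(x,(300,300),interpolation=2)]))
```

```text
[ 510.05621422 -158.28127629  272.25849503] [ 3.13725402 -0.00743337  0.44167904] 0.8230820911808072 [-0.03606296  0.01372165  0.00251709] [-0.45745931 -0.22529875  0.53362773]
```

View pics/w2.png

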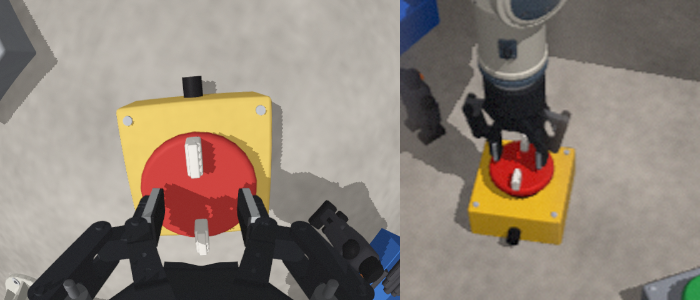

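The head sits low on the box now, so it has latched. Both fingers are clear of the ribs. Next I turn clockwise.

Call:
step_arm([
  [[0, 0, 0], 0.18, 0.6],
  [[0, 0, 0], 0.18, 0.6],
  [[0, 0, 0], 0.18, 0.6],
  [[0, 0, 0], 0.18, 0.6],
  [[0, 0, 0], 0, 0.6],
])

```text
clock: 6.35
eef_pos: [509.5, -158.1, 268.5]
tcp_rot: [-3.14, -0.003, -0.299]
contact_force: [-0.1, 1.0, 0.0]
opening: 0.597
```

Call:
step_arm([
  [[0, 0, 0], 0.1, 0.6],
])

```text
clock: 6.48
eef_pos: [509.4, -158.1, 268.0]
tcp_rot: [-3.14, -0.002, -0.396]
contact_force: [0.3, 0.5, -0.1]
opening: 0.596
```

Call:
step_arm([
  [[0, 0, 0], 0.1, 0.6],
])

```text
clock: 6.6
eef_pos: [509.2, -158.0, 267.5]
tcp_rot: [-3.139, -0.001, -0.494]
contact_force: [-0.9, 0.2, 1.0]
opening: 0.603
```

Call:
step_arm([
  [[0, 0, 0], 0.1, 0.6],
])

```text
clock: 6.72
eef_pos: [509.1, -157.9, 267.1]
tcp_rot: [-3.14, 0.0, -0.592]
contact_force: [-0.5, -0.2, 1.4]
opening: 0.597
```

Run:
```python
from h import *
s=sense();print(s["eef_pos"],s["tcp_rot"],s["qpos"][5],s["wrist_torque"],s["contact_force"])
```

```text
[ 509.13782558 -157.94651308  267.11900226] [-3.13954732e+00  6.09115932e-05 -5.92496778e-01] 1.8571558752493609 [0.02096468 0.01968864 0.00377938] [-0.50257575 -0.16697536  1.36584385]
```

The arm sags about 0.5 mm per row, so I'll raise it and compensate in each row.

Call:
step_arm([
  [[0, 0, -5.5], 0, 0.6],
  [[0, 0, -0.5], 0.1, 0.6],
  [[0, 0, -0.5], 0.1, 0.6],
])

```text
clock: 7.1
eef_pos: [509.1, -158.0, 273.6]
tcp_rot: [-3.14, 0.001, -0.782]
contact_force: [-0.2, 0.4, -1.3]
opening: 0.601
```

Run:
```python
from h import *
s=sense();print(s["eef_pos"],s["tcp_rot"],s["qpos"][5],s["wrist_torque"],s["contact_force"])
im=[grab_frame(n) for n in("wrist","scene")]
x=im[1][60:240,220:400]
cv2.imwrite("pics/w3.png",np.hstack([cv2.resize(im[0],(400,300)),cv2.resize(x,(300,300),interpolation=2)]))
```

```text
[ 509.0713289  -157.98845551  273.63988111] [-3.14019087e+00  1.28696056e-03 -7.81963104e-01] 2.046741236908764 [ 0.03402782 -0.00977397  0.05967298] [-0.18992175  0.42937366 -1.33773866]
```

View pics/w3.png

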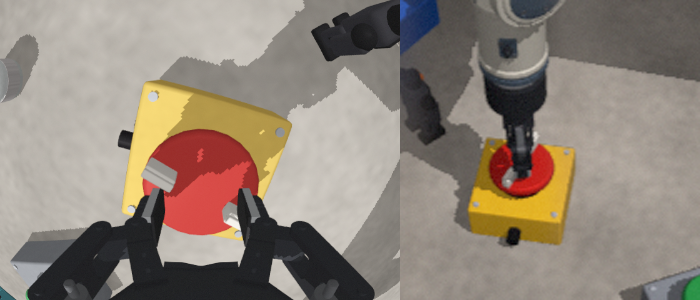

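The fingers now touch the ribs, with twist torque at 0.06 N m. I continue.

Call:
step_arm([
  [[0, 0, 0], 0.1, 0.6],
  [[0, 0, 0], 0.1, 0.6],
  [[0, 0, 0], 0.1, 0.6],
])

```text
clock: 7.58
eef_pos: [509.2, -158.0, 274.1]
tcp_rot: [-3.14, 0.002, -1.071]
contact_force: [-0.5, 0.5, 2.7]
opening: 0.603
```

```bash
cat > r.py <<'E'
from h import *
s=sense();print(s["eef_pos"],s["tcp_rot"][2],s["qpos"][5],s["wrist_torque"],s["contact_force"],s["opening"])
t=grab_frame("top");cv2.imwrite("pics/t.png",cv2.resize(t[225:330,340:450],(400,400),interpolation=2))
print(button("top",t))
E
python3 r.py
```

```text
[ 509.19852055 -157.96322704  274.13119207] -1.0711342093135294 2.335901583296893 [0.12816922 0.07501231 0.05244119] [-0.5492431   0.49607037  2.69741491] 0.6032069394087315Traceback (most recent call last):
  File "r.py", line 4, in <module>
    print(button("top",t))
          ~~~~~~^^^^^^^^^
  File "h.py", line 12, in button
    i=min((i for i in range(1,k) if st[i,4]>200),key=lambda i:np.linalg.norm(ray(c,ce[i],98)[:2]-[480,-150]))
ValueError: min() iterable argument is empty
```

```bash
cat > r.py <<'E'
from h import *
s=sense();print(s["eef_pos"],s["tcp_rot"][2],s["qpos"][5],s["wrist_torque"],s["contact_force"],s["opening"])
c=camera_model("wrist");w=grab_frame("wrist")
def wray(uv,z):
    R=np.array(c["R"]);o=-R.T@np.array(c["t"]);d=np.array([uv[0]-c["cx"],uv[1]-c["cy"]]);r=np.hypot(*d);th=r/c["fx"]
    v=R.T@np.r_[d/r*np.sin(th),np.cos(th)];return (o+v*(z-o[2])/v[2])[:2]
h=cv2.cvtColor(w,cv2.COLOR_BGR2HSV)
red=cv2.inRange(h,(0,130,60),(8,255,255))|cv2.inRange(h,(172,130,60),(180,255,255))
k,l,st,ce=cv2.connectedComponentsWithStats(red);i=1+np.argmax(st[1:,4])
P=cv2.findContours((l==i).astype(np.uint8),0,1)[0][0]
for z in(91,98):
    cc,r=cv2.minEnclosingCircle(np.array([wray(q[0],z) for q in cv2.convexHull(P)],np.float32));print("face",z,cc,r)
wh=cv2.inRange(h,(0,0,125),(180,60,255));k,l,st,ce=cv2.connectedComponentsWithStats(wh)
for i in range(1,k):
    if 60<st[i,4]<6000:
        p=wray(ce[i],112)-[509,-158]
        if np.hypot(*p)<55: print("rib px",ce[i],st[i,4],"rel",p.round(1),"ang",np.degrees(np.arctan2(p[1],p[0])).round(1),np.hypot(*p).round(1))
cv2.imwrite("pics/wr.png",w)
E
python3 r.py
```

```text
[ 509.21691078 -157.95653008  274.12019944] -1.075974835046749 2.340767586932961 [ 0.11906884 -0.04460411  0.00929652] [-0.1807198   1.04195225  1.14346333] 0.59845522629707
face 91 (510.2627258300781, -158.7119598388672) 45.04960632324219
face 98 (512.0305786132812, -162.0123748779297) 42.98808670043945
rib px [255.61456672 280.40510367] 1881 rel [33.6 -6.5] ang -11.0 34.2
rib px [236.5483871  350.35483871] 62 rel [27.2 29.1] ang 46.9 39.8
rib px [405.98387097 350.24193548] 62 rel [-38.2  -6.5] ang -170.3 38.8
```

View pics/wr.png

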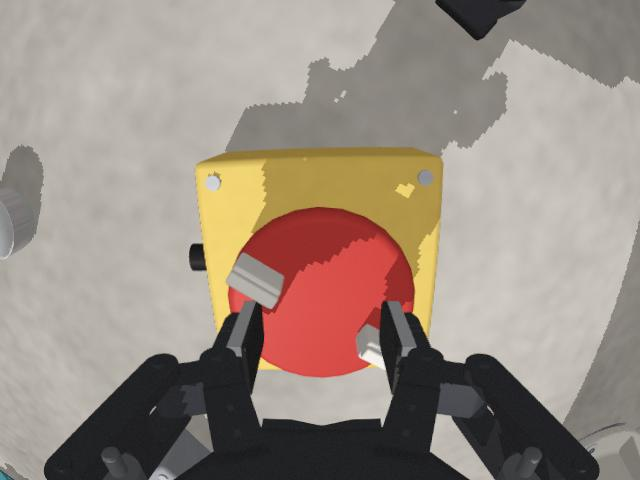

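The face still fits the latched height, and the rib has turned about 35–40°, close to release. I continue.

Call:
step_arm([
  [[0, 0, -0.5], 0.1, 0.6],
  [[0, 0, -0.5], 0.05, 0.6],
])

```text
clock: 7.92
eef_pos: [509.3, -157.9, 275.3]
tcp_rot: [-3.14, 0.002, -1.212]
contact_force: [-0.6, -0.1, 1.8]
opening: 0.601
```

```bash
python3 r.py
```

```text
[ 509.2636201  -157.94850892  275.27192682] -1.2116116915036936 2.476361701337765 [ 0.03202131 -0.00351726  0.02569085] [-0.61521423 -0.09820537  1.81445397] 0.6013229090356987
face 91 (509.6061096191406, -157.02996826171875) 46.13962936401367
face 98 (510.9289245605469, -160.5928955078125) 44.04402542114258
rib px [255.08466701 282.72328343] 1937 rel [32.4 -9.2] ang -15.9 33.7
rib px [236.5483871  350.35483871] 62 rel [30.9 26.1] ang 40.2 40.5
rib px [405.93442623 350.24590164] 61 rel [-39.3  -0.5] ang -179.3 39.3
```

Call:
step_arm([
  [[0, 0, 0], 0.08, 0.6],
  [[0, 0, 0], 0.06, 0.6],
])

```text
clock: 8.22
eef_pos: [509.3, -157.9, 275.5]
tcp_rot: [-3.14, 0.002, -1.345]
contact_force: [-1.2, 0.7, 0.6]
opening: 0.594
```

```bash
python3 r.py
```

```text
[ 509.34232448 -157.9417738   275.51790602] -1.3451382393432572 2.6100035496593206 [0.05904466 0.00950475 0.00454726] [-1.23609976  0.71903233  0.63028694] 0.5938406892575367
face 91 (509.3187255859375, -156.84133911132812) 46.36674499511719
face 98 (510.17352294921875, -160.5528564453125) 44.264041900634766
rib px [255.07977355 283.1755018 ] 1943 rel [ 30.9 -13.1] ang -23.0 33.5
rib px [433.55084746 330.71186441] 118 rel [-48.   -7.2] ang -171.5 48.6
rib px [236.5483871  350.35483871] 62 rel [34.2 22. ] ang 32.8 40.7
rib px [405.85245902 350.29508197] 61 rel [-39.1   5. ] ang 172.7 39.4
rib px [264.19266055 373.51376147] 109 rel [20.1 31.9] ang 57.8 37.7
```

Call:
step_arm([
  [[0, 0, 0], 0.04, 0.6],
  [[0, 0, 0], 0, 0.6],
])

```text
clock: 8.52
eef_pos: [509.3, -157.9, 275.6]
tcp_rot: [-3.141, 0.002, -1.378]
contact_force: [-0.1, -0.2, 1.9]
opening: 0.597
```

```bash
python3 r.py|head -6
```

```text
[ 509.33756375 -157.93241937  275.59388411] -1.378362066044481 2.643182887773341 [0.03568107 0.04492026 0.00801604] [-0.12534394 -0.17460183  1.89164521] 0.596739471079768
face 91 (509.32476806640625, -156.78598022460938) 46.39033508300781
face 98 (510.0567932128906, -160.5241241455078) 44.287506103515625
rib px [255.08988187 283.09501798] 1947 rel [ 30.4 -14.1] ang -24.8 33.5
rib px [435.89516129 327.50806452] 124 rel [-48.8  -7.3] ang -171.5 49.4
rib px [236.5483871  350.35483871] 62 rel [34.9 21. ] ang 31.0 40.7
```

Call:
step_arm([
  [[0, 0, -0.5], -0.15, 0.6],
  [[0, 0, 0], -0.15, 0.6],
  [[0, 0, 0], -0.15, 0.6],
  [[0, 0, 0], -0.15, 0.6],
  [[0, 0, 0], -0.15, 0.6],
  [[0, 0, 0], -0.15, 0.6],
  [[0, 0, 0], -0.15, 0.6],
  [[0, 0, 0], -0.15, 0.6],
  [[0, 0, 0], 0, 0.6],
])

```text
clock: 9.7
eef_pos: [509.3, -158.0, 275.5]
tcp_rot: [-3.14, -0.0, -0.11]
contact_force: [0.4, 0.2, 1.0]
opening: 0.602
```

```bash
python3 r.py
```

```text
[ 509.26187394 -157.99161126  275.53503984] -0.11031841214257043 1.3749853317996097 [ 0.03668248 -0.01248312  0.0078848 ] [0.40475194 0.2046993  0.98569963] 0.6023411897915175
face 91 (508.32330322265625, -157.5706787109375) 46.58531951904297
face 98 (512.1170043945312, -157.99270629882812) 44.47449493408203
rib px [272.77761268 264.79148093] 2019 rel [30.4 16. ] ang 27.8 34.4
rib px [236.5483871  350.35483871] 62 rel [-8.8 39.1] ang 102.7 40.1
rib px [302.42 384.37] 100 rel [-30.7  12.4] ang 158.0 33.1
```

The rib went from -24.8° back to 27.8°, a twist of about 0.92 rad, and it has sprung back to rest. Next I raise the arm straight up and back off for a clear view.

Call:
step_arm([
  [[0, 0, -15], 0, 0.6],
  [[0, 0, -40], 0, 0.6],
  [[0, 0, -40], 0, 0.6],
  [[0, 0, -40], 0, 0.6],
  [[-30, 30, -20], 0, 0.6],
  [[-40, 40, 0], 0, 0.6],
  [[-40, 40, 0], 0, 0.6],
  [[-40, 40, 0], 0, 0.6],
  [[0, 0, 0], 0, 0.6],
])

```text
clock: 10.88
eef_pos: [337.5, -292.1, 444.6]
tcp_rot: [3.138, -0.009, -0.125]
contact_force: [0.6, 0.2, 0.2]
opening: 0.6
```

Run:
```python
from h import *
print(sense()["eef_pos"],sense()["contact_force"])
im={n:grab_frame(n) for n in("top","scene")}
for n in im:
    a=button(n,im[n]);b=button(n,cv2.imread(f"pics/{n}0.png"))
    print(n,a[:2],b[:2])
    for q in a[2]: print("  now",q[0].round(1),q[2].round(1))
    for q in b[2]: print("  was",q[0].round(1),q[2].round(1))
    d=cv2.absdiff(im[n],cv2.imread(f"pics/{n}0.png")).max(2)
b=im["top"];a=im["scene"]
cv2.imwrite("pics/f.png",np.hstack([cv2.resize(b,(400,300)),cv2.resize(a,(400,300))]))
```

```text
[ 337.45149459 -292.08357092  444.61776065] [0.57779959 0.16175928 0.24261369]
top ((508.36590576171875, -159.0178680419922), 44.12753677368164) ((508.36590576171875, -159.0178680419922), 44.12753677368164)
  now [391.2 262.2] [ 537.4 -142.3]
  now [407.2 287.9] [ 480.7 -174.8]
  was [391.2 262.2] [ 537.4 -142.3]
  was [407.2 287.8] [ 480.8 -174.9]
scene ((513.970947265625, -154.83949279785156), 47.21187210083008) ((513.9906616210938, -154.85023498535156), 47.21000671386719)
  now [295.  139.8] [ 480.3 -173.4]
  now [289.6 163.4] [ 538. -140.]
  was [312.2 136.8] [ 449.4 -148.7]
  was [294.9 139.8] [ 480.4 -173.7]
  was [289.6 163.5] [ 538.3 -139.9]
```

View pics/f.png

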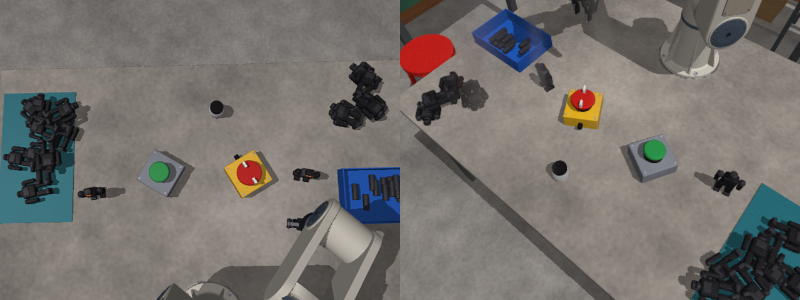

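The button matches the starting pictures to within a fraction of a pixel, so it is out and untwisted. The figures and jar are where they stood, and the arm is clear.

```bash
python3 -c "from rig import sign_off;print(sign_off())"
```

```text
the job is handed in; nothing more can be done
None
```

The emergency stop check is done and handed in at about 11 s of the 48 s allowed.

- **Press:** I pressed the mushroom with both fingertips on the bare face down to its hard stop, at about 70 N on the wrist. It stayed in when I lifted off.
- **Release:** I pushed the ribs clockwise with the open fingers, one on each rib, so nothing was pinched. The wrist camera put the turn at about 0.92 rad, estimated from the rib angle and good to a few degrees. I then turned the fingers back so the button could spring out.
- **Last checks:** In the top and scene pictures, the button disc and ribs match the starting pictures to within a fraction of a pixel, so it is fully out and untwisted. By eye, the figures, jar and green button look unchanged. The arm is clear and touching nothing, with contact force near 0.
- **Disagreement:** While the button was twisted, the wrist camera's height reading fell short of the full 7 mm pop. The final views showed it fully out.

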